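# Unstack the vanity containers onto their coasters

### The job

Take the stack of four containers apart and set each one upright in the middle of the coaster that matches its outline: the square box on the square coaster, the cream jar on the large round one, the oblong tin on the oblong one and the balm pot on the small round one, with the box and the tin lined up with the edges of their coasters. Set them down without dropping or toppling any, and leave the perfume bottle and the lipstick standing where they are.

Things in the scene. Friction and masses are not known exactly. Their poses are not given: they have to be found in the camera images.
- square_box: square maple box with a closed lid, 66 x 66 mm and 34 mm tall, about 120 g; the bottom of the stack, standing on the counter. Origin: centre of its underside; x and y parallel to its sides, z up.
- cream_jar: round white ceramic cream jar with its lid on, 56 mm diameter, 32 mm tall, about 120 g; stands on the square box. Origin: centre of its underside; z up.
- oblong_tin: oblong steel tin with a closed lid, 56 mm long (x) by 32 mm wide (y), 24 mm tall, about 60 g; lies on the cream jar. Origin: centre of its underside; z up.
- balm_pot: small round amber lip-balm pot with black cap, 30 mm diameter, 22 mm tall, about 30 g; top of the stack, standing on the oblong tin. Origin: centre of its underside; z up.
- square_coaster: square flat brown wooden coaster, 88 x 88 mm, 5 mm thick, fixed to the counter. Origin: centre of its underside on the counter; z up, x and y parallel to its sides. The place for the square box.
- large_round_coaster: large round flat brown wooden coaster, 82 mm diameter, 5 mm thick, fixed to the counter. Origin: centre of its underside on the counter; z up. The place for the cream jar.
- oblong_coaster: oblong flat brown wooden coaster, 92 mm long (x) by 56 mm wide (y), 5 mm thick, fixed to the counter. Origin: centre of its underside on the counter; z up. The place for the oblong tin, long side along long side.
- small_round_coaster: small round flat brown wooden coaster, 56 mm diameter, 5 mm thick, fixed to the counter. Origin: centre of its underside on the counter; z up. The place for the balm pot.
- perfume_bottle: loose frosted glass perfume bottle standing upright, 32 x 52 mm, 92 mm tall with its cap; to be left alone. Origin: centre of its underside; z up.
- lipstick: loose gold lipstick tube standing upright, 21 mm diameter, 73 mm tall; to be left alone. Origin: centre of its underside; z up.
Mind the look-alikes: they are no part of the job. Of the things shaped like the balm_pot, the amber one is meant.

How it is judged:
By the outcome, as a careful person would: the job done as asked, in the order asked, and still so for the second after the job is handed in, with the robot touching nothing.
It also fails if it takes over 128 s, if anything falls off the work surface, if the arm or the gripper's body presses on something with over 40 N, if the wrist force passes 120 N, or if a joint passes its speed limit or range.

### The arm

A 6-joint arm with a two-finger parallel gripper is mounted at the origin on the work surface. World frame = base frame: x ahead of the robot, y to its left, z up, the work surface at z = 0. Lengths are in mm, angles in rad, forces in N, time in s.
With the tool pointing down it reaches from about 300 to 775 mm from the base axis. Payload 14.6 kg.
Tool frame: the origin (TCP) lies midway between the tips of the shut fingers; the grasp point (between the pads) lies 19 mm behind it (manip.hold_point_z is the distance from the TCP to the grasp point, in mm); z points along the fingers, y is the direction in which the jaws open and shut (so a half turn about z gives the same grasp; the last joint's range is limited). The gripper opens to 94 mm and grips with 3 to 60 N. Pads are 16 mm wide; open, the fingers measure 119 mm over their backs; the gripper's body (75 mm by 177 mm) begins 78 mm behind the grasp point.
Start: joints at [-1.246, 0.3, 1.521, -0, 1.321, -0.067], TCP at [210.011, -508.315, 205.446] pointing down, gripper open.
Joint ranges: [-3.03, 3.03], [-0.79, 2.21], [0.23, 2.52], [-1.04, 4.18], [0, 3.07], [-2.55, 2.55]. Speed limits (rad/s): [2.22, 2.22, 2.57, 3.14, 3.14, 3.14].

### API

Orientations are given as [roll, pitch, yaw] about the fixed x, y, z axes, in that order (R = Rz(yaw) Ry(pitch) Rx(roll)).
In Python, from cell import manip gives the robot as it stands.
- The arm moves only by the shell command python3 -m crank 'ROWS' [OPENING] [FORCE]. ROWS is JSON, a list of rows, each an object with "offset": the shift along the world's x, y, z in m, a list of three; "spin": the turn about the world's z in degrees. In form: [{"offset": [dx, dy, dz], "spin": spin}, ...]. A call has exactly 8 rows; each row is the pose to reach, as a shift and turn from the pose measured when the call began; what a row does not reach only later rows make up. A row lasts 1/12 s, in which the tool goes at most 41.7 mm and 7.16 degrees, less where a joint would pass 70% of its speed; a pose out of reach is approached as far as the arm can. A call with a gripper value outside its range is refused whole. OPENING is the opening, from 0 (shut) to 1 (fully open), set as the call begins (- or left out, the last holds). The fingers move at their own pace and stop on an object; FORCE is the grip in N (left out, the last holds). Time passes only in rows, so rows that repeat a pose let the fingers close, or fill a call up. It gives the time, the measured TCP pose, the force and the opening at its end, in the units of the state.
- manip.read_state(): the state, without advancing time (a new reading comes with each control period).
- manip.camera(name): name is "scene" or "top" or "wrist"; returns a dict with "pixels" (400x640x3 uint8, red, green, blue), "fx", "fy", "cx", "cy" (pixels), "extrinsics" (4x4, takes a point from world to camera coordinates); the wrist camera has in their place "hand_eye" (4x4, takes a point from camera to tool coordinates, whose origin is the TCP and whose axes are the flange's). Camera axes: x right, y down, z forward; pixel columns grow to the right and rows downward; lengths in mm; the calibration is good to about 2 mm. A picture is of the moment at which its call begins: read the wrist's pose just before it. There is no depth.
- manip.sign_off(): hands the job in, once; it reports no verdict.
Trained networks look in a picture, given as the dict that the camera call returned (one of the last four; its "shot" number tells which), for a name from the list of things; names that differ only in an ending like _2 or _b are one class to them, and where a whole thing is asked for, a point or a joint stands for the part that bears it (a point fixed in the world has none). Each returns a list of dicts, best first, with "conf" (0 to 1); they miss things now and then, are a little off and sometimes report something else, mostly with a low value. They report only what shows in the picture. A call takes as long as a camera call. They do not tell look-alikes from the thing itself.
- manip.search_frame(picture, name): "location" ([x, y, z] in mm, in world coordinates, good to about 4 mm: the middle of the surface that is visible of it).
- manip.masks_of(picture, name): "mask" (400x640 bool, what is visible of it).
The state is a dict: "clock": time; "joints": joint angles; "qd": joint speeds; "effort": joint torques, N m; "eef_pos": TCP position; "eef_rot": TCP orientation; "wrist_force": force on the tool from outside, world axes, zero at the start; "moment": the same for the moment, N m; "finger_gap": finger opening in mm.
Only numpy, scipy, OpenCV 4.12 (cv2) and the standard library are available. Lean on these libraries where they do the work, as an engineer would, in place of code of your own. Each camera call takes 0.05 s, during which the arm holds its last target. There are 200 camera calls.

## Working session

There is one attempt and no reset: what is moved stays moved. The work goes in short steps, Python scripts to look and compute and a shell command to move; the robot and the scene stay as the last step left them, time stands still between calls to the robot, and variables do not carry over. Pictures are saved under pics/ and viewed, about 12 in all and at most 16, crops included, and the job is handed in when it is done.

```bash
mkdir -p pics; ls; cat > h.py <<'E'
from cell import manip
import numpy as np, cv2, json
def save(p,n,crop=None,s=1):
    im=cv2.cvtColor(p["pixels"],cv2.COLOR_RGB2BGR)
    if crop: im=im[crop[1]:crop[3],crop[0]:crop[2]]
    if s!=1: im=cv2.resize(im,None,fx=s,fy=s,interpolation=cv2.INTER_CUBIC)
    cv2.imwrite("pics/"+n+".png",im)
def backproj(p,uv,z):
    uv=np.atleast_2d(np.asarray(uv,float)); E=np.asarray(p["extrinsics"]); R,t=E[:3,:3],E[:3,3]
    d=np.c_[(uv[:,0]-p["cx"])/p["fx"],(uv[:,1]-p["cy"])/p["fy"],np.ones(len(uv))]@R
    c=-R.T@t
    return c+d*((z-c[2])/d[:,2])[:,None]
def proj(p,X):
    E=np.asarray(p["extrinsics"]); q=np.atleast_2d(X)@E[:3,:3].T+E[:3,3]
    return np.c_[p["fx"]*q[:,0]/q[:,2]+p["cx"],p["fy"]*q[:,1]/q[:,2]+p["cy"]]
E
python3 - <<'E'
from h import *
s=manip.read_state(); print(s)
print(manip.hold_point_z)
for n in ("scene","top"):
    p=manip.camera(n); save(p,n+"0"); 
    E=np.array(p["extrinsics"]); print(n,p["fx"],-E[:3,:3].T@E[:3,3])
    for o in "square_box cream_jar oblong_tin balm_pot square_coaster large_round_coaster oblong_coaster small_round_coaster perfume_bottle lipstick".split():
        print(o,[(np.round(r["location"]).tolist(),round(r["conf"],2)) for r in manip.search_frame(p,o)])
E
```

```text
pics
{'clock': 0.0, 'joints': array([-1.24563184e+00,  3.00484589e-01,  1.52155842e+00, -9.10493819e-06,
        1.32071946e+00, -6.65999369e-02]), 'qd': array([ 0.00233325,  0.00123287, -0.00015189,  0.00184763,  0.00069268,
       -0.00134118]), 'effort': array([ 3.46204279e-04, -5.31800687e+01, -3.52739918e+01,  7.08630262e-02,
        2.44083098e-02, -9.97927509e-05]), 'eef_pos': array([ 209.91296378, -508.08603077,  204.88852508]), 'eef_rot': array([-3.14042485e+00, -6.90521043e-05,  3.91766646e-01]), 'wrist_force': array([ 0.51569873, -0.31331802,  0.04139025]), 'moment': array([0.01408469, 0.03177424, 0.04135077]), 'finger_gap': 93.79841491482726}
18.8
scene 512.2423847208685 [1347.19440153 -147.37150202  922.77642232]
square_box [([677.0, 168.0, 27.0], 0.65)]
cream_jar [([682.0, 179.0, 55.0], 0.65), ([439.0, -276.0, 1.0], 0.32)]
oblong_tin [([668.0, 169.0, 85.0], 0.67)]
balm_pot [([668.0, 167.0, 84.0], 0.73), ([772.0, 200.0, 18.0], 0.64), ([665.0, 178.0, 112.0], 0.62), ([629.0, 273.0, 27.0], 0.61), ([487.0, 291.0, 5.0], 0.56)]
square_coaster [([444.0, -277.0, 1.0], 0.96)]
large_round_coaster [([484.0, 289.0, 5.0], 0.6)]
oblong_coaster [([478.0, 23.0, 6.0], 0.73)]
small_round_coaster [([646.0, -142.0, 7.0], 0.63)]
perfume_bottle [([693.0, 2.0, 54.0], 0.77)]
lipstick [([635.0, 348.0, 40.0], 0.8)]
top 377.57733313909165 [ 556.0081114    35.86775448 1019.96317088]
square_box [([643.0, 157.0, 33.0], 0.56)]
cream_jar []
oblong_tin [([657.0, 169.0, 88.0], 0.68), ([660.0, 180.0, 111.0], 0.59)]
balm_pot [([616.0, 270.0, 21.0], 0.56)]
square_coaster [([434.0, -279.0, 3.0], 0.8)]
large_round_coaster [([482.0, 286.0, 2.0], 0.87)]
oblong_coaster [([469.0, 25.0, 5.0], 0.98), ([642.0, 177.0, 68.0], 0.59)]
small_round_coaster [([640.0, -139.0, 4.0], 0.89)]
perfume_bottle [([671.0, 8.0, 63.0], 0.71)]
lipstick [([626.0, 344.0, 64.0], 0.51)]
```

View pics/scene0.png

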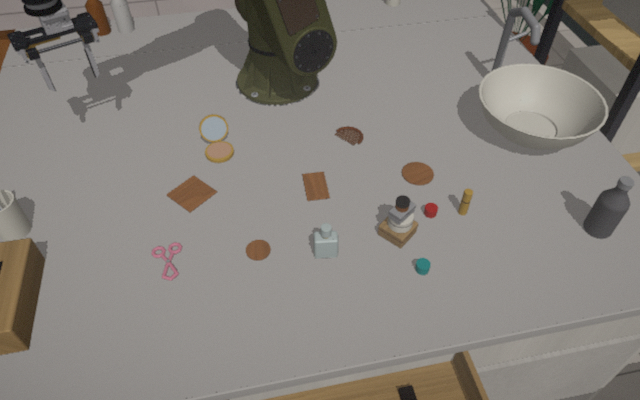

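View pics/top0.png

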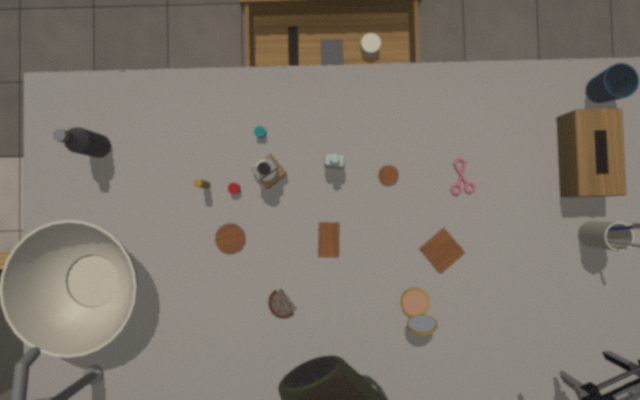

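The scene view shows the stack at about (400,220), with red and teal look-alike pots at (431,210) and (423,267) and the bottle at (326,243). The coasters are at (192,193), (317,186), (258,249) and (418,173). The top view agrees. Next I measure the coasters from masks and check where the wrist camera looks.

```bash
cat >> h.py <<'E'
CO=dict(square_coaster=(88,88),large_round_coaster=(82,82),oblong_coaster=(92,56),small_round_coaster=(56,56))
def outline(mask):
    c=max(cv2.findContours(mask.astype(np.uint8),cv2.RETR_EXTERNAL,cv2.CHAIN_APPROX_NONE)[0],key=cv2.contourArea)
    return c[:,0,:].astype(float)
def plane(p,mask,z):
    w=backproj(p,outline(mask),z)[:,:2].astype(np.float32)
    m=cv2.minAreaRect(w); return np.round(m[0],1),np.round(m[1],1),round(m[2],1)
E
python3 - <<'E'
from h import *
p=manip.camera("wrist"); save(p,"w0"); print(p["fx"],np.round(p["hand_eye"],3).tolist())
for n in ("scene","top"):
    p=manip.camera(n)
    for o in list(CO):
        for r in manip.masks_of(p,o)[:1]: print(n,o,round(r["conf"],2),*plane(p,r["mask"],4.5))
E
```

```text
340.9319563919139 [[-0.001, -0.971, -0.24, 68.841], [1.0, -0.0, -0.001, -0.205], [0.001, -0.24, 0.971, -178.308], [0.0, 0.0, 0.0, 1.0]]
scene square_coaster 0.92 [ 441.9 -278. ] [91.9 90.7] 38.3
scene large_round_coaster 0.86 [490.3 288.3] [79.9 79.5] 78.2
scene oblong_coaster 0.84 [479.8  25.3] [58.3 98.6] 89.2
scene small_round_coaster 0.57 [ 646.8 -139.4] [54.8 51.8] 30.3
top square_coaster 0.88 [ 434.4 -279.5] [88.8 88.1] 38.2
top large_round_coaster 0.67 [480.7 287.8] [80.6 77.5] 88.5
top oblong_coaster 0.9 [471.7  23.5] [60.7 96.4] 86.2
top small_round_coaster 0.81 [ 641.8 -141.1] [51.4 51.7] 43.4
```

View pics/w0.png

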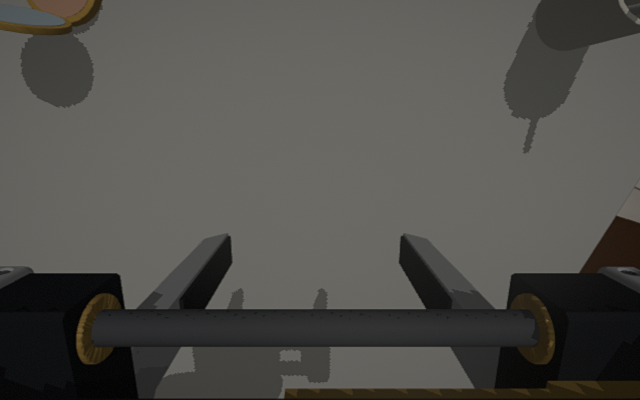

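```bash
python3 -m crank '[{"offset":[0.03,0.024,0.003],"spin":7},{"offset":[0.06,0.048,0.006],"spin":14},{"offset":[0.09,0.072,0.009],"spin":21},{"offset":[0.12,0.096,0.012],"spin":28},{"offset":[0.15,0.12,0.015],"spin":35},{"offset":[0.18,0.144,0.018],"spin":42},{"offset":[0.21,0.168,0.021],"spin":49},{"offset":[0.22,0.176,0.025],"spin":56}]' 1 10
python3 -m crank '[{"offset":[0,0,0],"spin":5},{"offset":[0.006,0.01,0],"spin":11},{"offset":[0.006,0.01,0],"spin":11},{"offset":[0.006,0.01,0],"spin":11},{"offset":[0.006,0.01,0],"spin":11},{"offset":[0.006,0.01,0],"spin":11},{"offset":[0.006,0.01,0],"spin":11},{"offset":[0.006,0.01,0],"spin":11}]'
cat >> h.py <<'E'
from scipy.spatial.transform import Rotation as Ro
def wrist():
    s=manip.read_state(); p=manip.camera("wrist")
    T=np.eye(4); T[:3,:3]=Ro.from_euler("xyz",s["eef_rot"]).as_matrix(); T[:3,3]=s["eef_pos"]
    p["extrinsics"]=np.linalg.inv(T@np.asarray(p["hand_eye"])); return p
E
python3 - <<'E'
from h import *
p=wrist(); save(p,"w1")
for r in manip.masks_of(p,"square_coaster")[:2]:
    m=r["mask"]; print(round(r["conf"],2),*plane(p,m,5)); ys,xs=np.where(m); print(xs.min(),xs.max(),ys.min(),ys.max())
E
```

```text
clock: 2.32
eef_pos: [432.8, -329.3, 230.5]
eef_rot: [3.141, -0.001, 1.378]
wrist_force: [0.1, -0.3, 0.2]
finger_gap: 94.0
clock: 2.98
eef_pos: [438.6, -319.6, 230.5]
eef_rot: [3.141, -0.001, 1.568]
wrist_force: [-0.2, 0.1, 0.1]
finger_gap: 94.0
0.92 [ 435.5 -277.5] [88.  88.3] 38.5
262 364 92 195
```

View pics/w1.png

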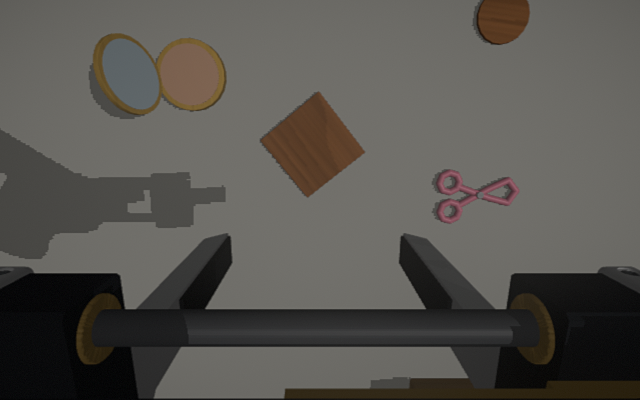

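Square coaster: (435.5, -277.5), size 88x88, angle 38.5°. The wrist view is clean, so I tour the other coasters and then the stack.

```bash
cat > m.py <<'E'
from h import *; import sys
p=wrist(); save(p,sys.argv[1])
for o in sys.argv[2:]:
  for r in manip.masks_of(p,o)[:2]:
    m=r["mask"]; ys,xs=np.where(m); print(o,round(r["conf"],2),*plane(p,m,5),xs.min(),xs.max(),ys.min(),ys.max())
E
python3 -m crank '[{"offset":[0.03,0.02,0],"spin":0},{"offset":[0.06,0.04,0],"spin":0},{"offset":[0.1,0.065,0],"spin":0},{"offset":[0.14,0.09,0],"spin":0},{"offset":[0.17,0.11,0],"spin":0},{"offset":[0.2,0.13,0],"spin":0},{"offset":[0.2,0.13,0],"spin":0},{"offset":[0.2,0.13,0],"spin":0}]'
python3 m.py w2 small_round_coaster
python3 -m crank '[{"offset":[-0.025,0.025,0],"spin":0},{"offset":[-0.05,0.05,0],"spin":0},{"offset":[-0.08,0.08,0],"spin":0},{"offset":[-0.11,0.11,0],"spin":0},{"offset":[-0.14,0.14,0],"spin":0},{"offset":[-0.165,0.165,0],"spin":0},{"offset":[-0.165,0.165,0],"spin":0},{"offset":[-0.165,0.165,0],"spin":0}]'
python3 m.py w3 oblong_coaster
python3 -m crank '[{"offset":[0,0.04,0],"spin":0},{"offset":[0,0.08,0],"spin":0},{"offset":[0,0.12,0],"spin":0},{"offset":[0,0.16,0],"spin":0},{"offset":[0.005,0.2,0],"spin":0},{"offset":[0.01,0.235,0],"spin":0},{"offset":[0.01,0.26,0],"spin":0},{"offset":[0.01,0.26,0],"spin":0}]'
python3 m.py w4 large_round_coaster
python3 -m crank '[{"offset":[0.025,-0.025,0.01],"spin":0},{"offset":[0.05,-0.05,0.02],"spin":0},{"offset":[0.08,-0.08,0.03],"spin":0},{"offset":[0.11,-0.1,0.03],"spin":0},{"offset":[0.14,-0.115,0.03],"spin":0},{"offset":[0.165,-0.125,0.03],"spin":0},{"offset":[0.165,-0.125,0.03],"spin":0},{"offset":[0.165,-0.125,0.03],"spin":0}]'
python3 m.py w5 balm_pot oblong_tin square_box cream_jar
```

```text
clock: 3.75
eef_pos: [639.5, -188.2, 229.2]
eef_rot: [-3.14, -0.001, 1.571]
wrist_force: [0.1, 0.2, -0.8]
finger_gap: 94.1
small_round_coaster 0.8 [ 641.1 -139.3] [53.2 54.4] 64.0 294 341 116 163
clock: 4.52
eef_pos: [472.1, -25.1, 231.5]
eef_rot: [3.139, -0.0, 1.569]
wrist_force: [-0.0, -1.0, 0.9]
finger_gap: 93.9
oblong_coaster 0.94 [472.8  26.1] [56.6 92.7] 88.0 276 356 112 163
clock: 5.28
eef_pos: [483.9, 236.7, 230.1]
eef_rot: [3.141, -0.0, 1.569]
wrist_force: [-0.2, -0.2, -0.9]
finger_gap: 93.9
large_round_coaster 0.69 [481.4 290.8] [79.7 79.6] 45.2 279 348 99 169
clock: 6.05
eef_pos: [649.6, 105.9, 259.0]
eef_rot: [-3.14, 0.001, 1.564]
wrist_force: [-0.2, 0.0, -0.5]
finger_gap: 94.0
balm_pot 0.98 [659.9 182. ] [39.1 39.3] 89.6 308 340 99 132
balm_pot 0.64 [767. 204.] [35.  30.1] 4.1 398 427 83 109
oblong_tin 0.63 [647.5 201. ] [40.4 26.3] 32.5 295 351 82 146
square_box 0.57 [637.1 163.8] [20.1 69.8] 36.2 284 360 77 156
cream_jar 0.71 [645.8 170.5] [39.3 70.1] 38.4 283 361 77 156
cream_jar 0.61 [637.  170.3] [13.1 45.1] 31.5 297 348 89 140
```

View pics/w5.png

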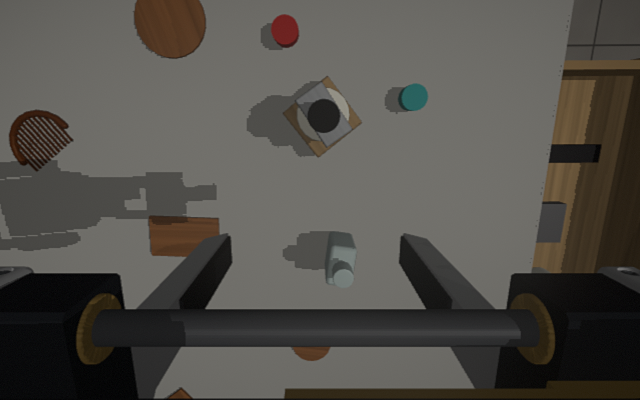

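```bash
python3 - <<'E'
import cv2
im=cv2.imread("pics/w5.png")[66:166,262:382]; cv2.imwrite("pics/w5c.png",cv2.resize(im,None,fx=6,fy=6,interpolation=cv2.INTER_CUBIC))
E
```

```text
(no output)
```

View pics/w5c.png

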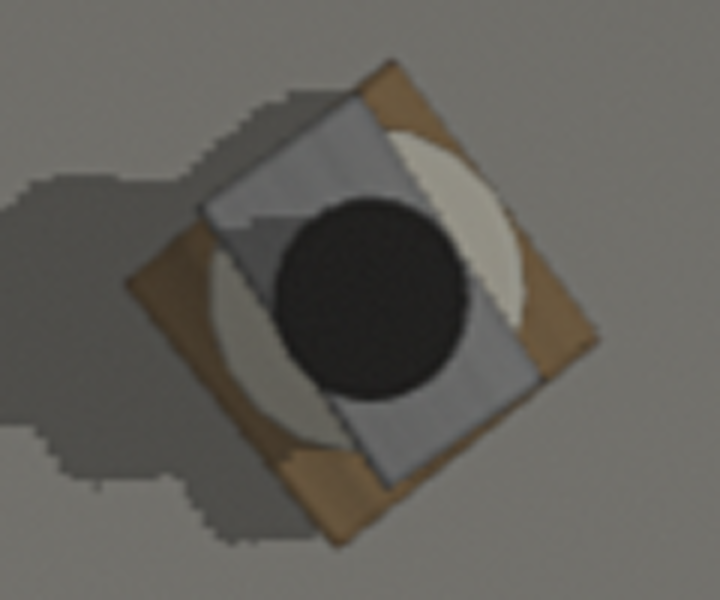

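The crop shows the stack squarely from above. The tin corners are clear at crop (358,94), (202,208), (388,487), (543,380), and the box corners at (393,60), (127,284), (339,546), (598,340).

```bash
cat >> h.py <<'E'
def mk(pos,rot,src):
    T=np.eye(4); T[:3,:3]=Ro.from_euler("xyz",rot).as_matrix(); T[:3,3]=pos
    q=dict(src); q["extrinsics"]=np.linalg.inv(T@np.asarray(src["hand_eye"])); return q
def rect(w):
    w=np.asarray(w)[:,:2]; d=[w[(i+1)%4]-w[i] for i in range(4)]
    print("rect c",w.mean(0).round(1),"sides",[round(float(np.linalg.norm(x)),1) for x in d],"ang",[round(float(np.degrees(np.arctan2(x[1],x[0]))),1) for x in d])
E
python3 - <<'E'
from h import *
p=mk([649.6,105.9,259.0],[-3.14,.001,1.564],manip.camera("wrist"))
c=lambda a:np.array(a)/6+[262,66]-.4
rect(backproj(p,c([(358,94),(202,208),(388,487),(543,380)]),90))
rect(backproj(p,c([(393,60),(127,284),(339,546),(598,340)]),34))
print(backproj(p,c([(371,299),(275,299),(467,299),(371,197),(371,400)]),112).round(1))
P=backproj(p,c([(210,300),(395,130),(470,190),(523,290),(515,325),(350,447),(300,435),(250,390),(220,340)]),66)
x,y=P[:,0],P[:,1];s=np.linalg.lstsq(np.c_[2*x,2*y,np.ones(len(x))],x*x+y*y,rcond=None)[0]
print("jar",s[:2],np.sqrt(s[2]+s[0]**2+s[1]**2))
print(manip.read_state()["eef_pos"],manip.read_state()["eef_rot"])
E
```

```text
rect c [657.8 181.6] sides [30.7, 54.2, 31.0, 54.4] ang [-145.7, -56.1, 34.0, 124.1]
rect c [657.3 179.7] sides [64.3, 64.0, 63.2, 64.2] ang [-141.8, -51.2, 38.0, 127.7]
[[656.9 180.6 112. ]
 [642.1 180.7 112. ]
 [671.6 180.5 112. ]
 [656.9 195.6 112. ]
 [656.9 165.4 112. ]]
jar [656.83776099 182.34788816] 26.800762270532523
[648.43328499 108.89397559 260.90785775] [3.14052514e+00 3.11844310e-04 1.56794069e+00]
```

```bash
python3 - <<'E'
from h import *
for i in range(4):
    p=wrist(); s=manip.read_state(); print(s["eef_pos"].round(1),s["eef_rot"].round(4),s["qd"].round(3)[:3])
    if i in(0,3):
        m=manip.masks_of(p,"balm_pot")[0]["mask"]; print(plane(p,m,110))
save(p,"w6")
E
```

```text
[648.5 108.9 260.8] [3.1406e+00 3.0000e-04 1.5679e+00] [ 0.     0.006 -0.003]
(array([738.7, 197. ]), array([25.9, 23.2]), 3.2)
[648.7 108.9 260.6] [3.1408e+00 3.0000e-04 1.5679e+00] [-0.002  0.007 -0.003]
[648.7 108.8 260.5] [3.1409e+00 4.0000e-04 1.5678e+00] [-0.002  0.005 -0.002]
[648.8 108.8 260.4] [3.1411e+00 4.0000e-04 1.5677e+00] [-0.001  0.003 -0.003]
(array([657.6, 180.8]), array([29.9, 30. ]), 89.8)
```

Settled re-measurement puts the pot at (657.5, 180.8), diameter 30, consistent with the earlier reading. Approaching it now.

```bash
python3 -m crank '[{"offset":[0.001,0.01,0],"spin":0},{"offset":[0.004,0.03,-0.02],"spin":0},{"offset":[0.006,0.05,-0.045],"spin":0},{"offset":[0.0085,0.065,-0.07],"spin":0},{"offset":[0.0085,0.072,-0.095],"spin":0},{"offset":[0.0085,0.072,-0.11],"spin":0},{"offset":[0.0085,0.072,-0.11],"spin":0},{"offset":[0.0085,0.072,-0.11],"spin":0}]' 0.7 12
```

```text
clock: 7.32
eef_pos: [657.2, 181.2, 150.2]
eef_rot: [-3.141, 0.001, 1.568]
wrist_force: [-0.1, -0.0, 1.2]
finger_gap: 65.7
```

```bash
python3 -m crank '[{"offset":[0,0,-0.01],"spin":0},{"offset":[0,0,-0.025],"spin":0},{"offset":[0,0,-0.04],"spin":0},{"offset":[0,0,-0.05],"spin":0},{"offset":[0,0,-0.055],"spin":0},{"offset":[0,0,-0.056],"spin":0},{"offset":[0,0,-0.056],"spin":0},{"offset":[0,0,-0.056],"spin":0}]'
python3 -m crank '[{"offset":[0,0,0],"spin":0},{"offset":[0,0,0],"spin":0},{"offset":[0,0,0],"spin":0},{"offset":[0,0,0],"spin":0},{"offset":[0,0,0],"spin":0},{"offset":[0,0,0],"spin":0},{"offset":[0,0,0],"spin":0},{"offset":[0,0,0],"spin":0}]' 0.2 12
```

```text
clock: 7.98
eef_pos: [657.6, 181.3, 95.3]
eef_rot: [3.141, 0.0, 1.568]
wrist_force: [-0.5, 0.5, 0.5]
finger_gap: 65.7
clock: 8.65
eef_pos: [657.6, 181.3, 95.3]
eef_rot: [3.141, 0.0, 1.568]
wrist_force: [-0.3, -0.1, 0.5]
finger_gap: 29.4
```

```bash
python3 -m crank '[{"offset":[0,0,0.01],"spin":0},{"offset":[0,0,0.03],"spin":0},{"offset":[0,0,0.055],"spin":0},{"offset":[-0.001,-0.02,0.06],"spin":0},{"offset":[-0.003,-0.05,0.06],"spin":0},{"offset":[-0.005,-0.085,0.06],"spin":0},{"offset":[-0.007,-0.12,0.06],"spin":0},{"offset":[-0.008,-0.155,0.06],"spin":0}]'
python3 -m crank '[{"offset":[-0.001,-0.03,0],"spin":0},{"offset":[-0.003,-0.065,0],"spin":0},{"offset":[-0.005,-0.095,0],"spin":0},{"offset":[-0.006,-0.12,0],"spin":0},{"offset":[-0.008,-0.14,0],"spin":0},{"offset":[-0.008,-0.15,0],"spin":0},{"offset":[-0.008,-0.15,0],"spin":0},{"offset":[-0.008,-0.15,0],"spin":0}]'
```

```text
clock: 9.32
eef_pos: [649.3, 24.9, 156.3]
eef_rot: [3.14, 0.0, 1.568]
wrist_force: [0.4, -0.8, -0.7]
finger_gap: 29.6
clock: 9.98
eef_pos: [641.4, -124.6, 156.6]
eef_rot: [3.14, 0.0, 1.568]
wrist_force: [-0.2, -0.0, -0.2]
finger_gap: 29.8
```

```bash
python3 -m crank '[{"offset":[0,-0.014,-0.02],"spin":0},{"offset":[0,-0.0143,-0.05],"spin":0},{"offset":[0,-0.0143,-0.08],"spin":0},{"offset":[0,-0.0143,-0.105],"spin":0},{"offset":[0,-0.0143,-0.12],"spin":0},{"offset":[0,-0.0143,-0.128],"spin":0},{"offset":[0,-0.0143,-0.132],"spin":0},{"offset":[0,-0.0143,-0.134],"spin":0}]'
python3 -m crank '[{"offset":[0,0,0],"spin":0},{"offset":[0,0,0],"spin":0},{"offset":[0,0,0],"spin":0},{"offset":[0,0,0],"spin":0},{"offset":[0,0,0],"spin":0},{"offset":[0,0,0],"spin":0},{"offset":[0,0,0],"spin":0},{"offset":[0,0,0],"spin":0}]'
```

```text
clock: 10.65
eef_pos: [641.9, -138.1, 22.9]
eef_rot: [3.139, 0.0, 1.569]
wrist_force: [-1.0, -0.2, 0.2]
finger_gap: 29.6
clock: 11.32
eef_pos: [641.9, -138.1, 22.9]
eef_rot: [3.139, 0.0, 1.569]
wrist_force: [-0.1, 0.1, -0.4]
finger_gap: 29.6
```

```bash
python3 -m crank '[{"offset":[-0.0008,-0.0008,-0.003],"spin":0},{"offset":[-0.0008,-0.0008,-0.006],"spin":0},{"offset":[-0.0008,-0.0008,-0.008],"spin":0},{"offset":[-0.0008,-0.0008,-0.0095],"spin":0},{"offset":[-0.0008,-0.0008,-0.011],"spin":0},{"offset":[-0.0008,-0.0008,-0.012],"spin":0},{"offset":[-0.0008,-0.0008,-0.0125],"spin":0},{"offset":[-0.0008,-0.0008,-0.0125],"spin":0}]'
```

```text
clock: 11.98
eef_pos: [641.1, -138.9, 10.4]
eef_rot: [3.139, 0.0, 1.569]
wrist_force: [0.6, 0.1, -0.9]
finger_gap: 29.5
```

```bash
python3 -m crank '[{"offset":[0,0,-0.0003],"spin":0},{"offset":[0,0,-0.0006],"spin":0},{"offset":[0,0,-0.0008],"spin":0},{"offset":[0,0,-0.0008],"spin":0},{"offset":[0,0,-0.0008],"spin":0},{"offset":[0,0,-0.0008],"spin":0},{"offset":[0,0,-0.0008],"spin":0},{"offset":[0,0,-0.0008],"spin":0}]'
```

```text
clock: 12.65
eef_pos: [641.2, -138.9, 10.3]
eef_rot: [3.139, 0.0, 1.569]
wrist_force: [-2.6, 1.9, 5.3]
finger_gap: 29.6
```

Contact is felt at 5 N, so I release, rise, and look.

```bash
python3 -m crank '[{"offset":[0,0,0],"spin":0},{"offset":[0,0,0],"spin":0},{"offset":[0,0,0],"spin":0},{"offset":[0,0,0],"spin":0},{"offset":[0,0,0],"spin":0},{"offset":[0,0,0.01],"spin":0},{"offset":[0,0,0.03],"spin":0},{"offset":[0,0,0.06],"spin":0}]' 0.7
python3 -m crank '[{"offset":[0,0,0.03],"spin":0},{"offset":[0,-0.01,0.07],"spin":0},{"offset":[0,-0.03,0.1],"spin":0},{"offset":[0,-0.045,0.13],"spin":0},{"offset":[0,-0.05,0.15],"spin":0},{"offset":[0,-0.05,0.15],"spin":0},{"offset":[0,-0.05,0.15],"spin":0},{"offset":[0,-0.05,0.15],"spin":0}]'
python3 - <<'E'
from h import *
p=wrist(); p=wrist(); save(p,"w7")
print(plane(p,manip.masks_of(p,"balm_pot")[0]["mask"],26), plane(p,manip.masks_of(p,"small_round_coaster")[0]["mask"],5), manip.read_state()["eef_pos"])
E
```

```text
clock: 13.32
eef_pos: [640.0, -138.6, 69.2]
eef_rot: [-3.14, -0.001, 1.569]
wrist_force: [0.1, 0.1, 0.6]
finger_gap: 65.8
clock: 13.98
eef_pos: [639.6, -188.2, 218.3]
eef_rot: [-3.139, -0.001, 1.569]
wrist_force: [0.2, 1.7, 0.0]
finger_gap: 65.7
(array([ 640.4, -139.4]), array([29.7, 29.6]), 63.5) (array([ 640.9, -139.6]), array([54.5, 54.2]), 72.2) [ 639.79899328 -188.14496952  218.14297444]
```

View pics/w7.png

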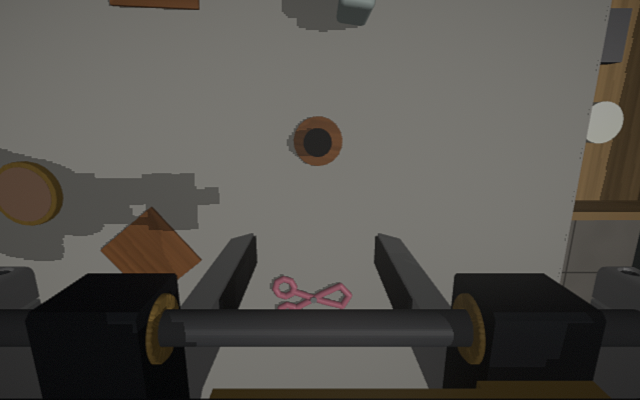

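Pot (640.4, -139.4) against coaster (640.9, -139.6): well centred. Back to the stack to re-measure the tin.

```bash
python3 -m crank '[{"offset":[0.001,0.03,0.01],"spin":0},{"offset":[0.004,0.07,0.02],"spin":0},{"offset":[0.006,0.11,0.03],"spin":0},{"offset":[0.008,0.15,0.03],"spin":0},{"offset":[0.01,0.19,0.03],"spin":0},{"offset":[0.012,0.23,0.03],"spin":0},{"offset":[0.014,0.265,0.03],"spin":0},{"offset":[0.015,0.29,0.03],"spin":0}]' 0.75
python3 -m crank '[{"offset":[0,0.006,0],"spin":0},{"offset":[0,0.006,0],"spin":0},{"offset":[0,0.006,0],"spin":0},{"offset":[0,0.006,0],"spin":0},{"offset":[0,0.006,0],"spin":0},{"offset":[0,0.006,0],"spin":0},{"offset":[0,0.006,0],"spin":0},{"offset":[0,0.006,0],"spin":0}]'
cat > tin.py <<'E'
from h import *
p=wrist(); save(p,"w8",(262,66,402,186),5); s=manip.read_state(); print(s["eef_pos"].round(1),s["eef_rot"].round(3))
for o,z in (("oblong_tin",90),("cream_jar",66),("square_box",34)):
    for r in manip.masks_of(p,o)[:1]: print(o,round(r["conf"],2),plane(p,r["mask"],z))
json.dump(np.asarray(p["extrinsics"]).tolist(),open("e8.json","w"))
E
python3 tin.py
```

```text
clock: 14.85
eef_pos: [654.3, 105.3, 247.6]
eef_rot: [-3.138, -0.002, 1.572]
wrist_force: [-0.0, -0.8, -0.4]
finger_gap: 70.6
clock: 15.52
eef_pos: [654.4, 110.7, 247.6]
eef_rot: [-3.138, -0.002, 1.571]
wrist_force: [0.1, -0.2, 0.5]
finger_gap: 70.8
[654.4 110.9 247.6] [-3.138e+00 -2.000e-03  1.571e+00]
oblong_tin 0.92 (array([658. , 181.6]), array([32.3, 55.5]), 34.6)
cream_jar 0.57 (array([639.3, 169.9]), array([11.7, 38.7]), 33.7)
square_box 0.65 (array([639. , 164.9]), array([20.6, 64.9]), 41.1)
```

View pics/w8.png

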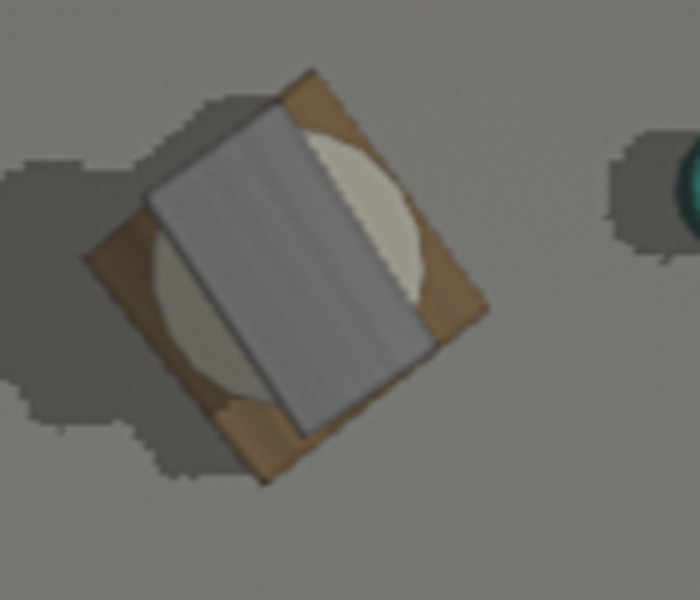

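Tin (658.0, 181.6), 32x56, width direction 34.3°, undisturbed. Grasping it.

```bash
python3 -m crank '[{"offset":[0,0.02,0],"spin":6},{"offset":[0.002,0.045,-0.02],"spin":12},{"offset":[0.0036,0.06,-0.05],"spin":18},{"offset":[0.0036,0.0707,-0.08],"spin":24},{"offset":[0.0036,0.0707,-0.105],"spin":30},{"offset":[0.0036,0.0707,-0.12],"spin":34.3},{"offset":[0.0036,0.0707,-0.127],"spin":34.3},{"offset":[0.0036,0.0707,-0.127],"spin":34.3}]'
python3 -m crank '[{"offset":[0,0,0],"spin":0},{"offset":[0,0,0],"spin":0},{"offset":[0,0,0],"spin":0},{"offset":[0,0,0],"spin":0},{"offset":[0,0,0],"spin":0},{"offset":[0,0,0],"spin":0},{"offset":[0,0,0],"spin":0},{"offset":[0,0,0],"spin":0}]' 0.75 15
```

```text
clock: 16.38
eef_pos: [657.4, 181.8, 119.1]
eef_rot: [-3.136, -0.003, 2.168]
wrist_force: [0.7, -0.3, -0.0]
finger_gap: 70.6
clock: 17.05
eef_pos: [657.4, 181.8, 119.2]
eef_rot: [-3.136, -0.002, 2.168]
wrist_force: [-0.4, 0.0, -0.4]
finger_gap: 70.4
```

```bash
python3 -m crank '[{"offset":[0.0005,0,-0.012],"spin":0},{"offset":[0.0005,0,-0.027],"spin":0},{"offset":[0.0005,0,-0.04],"spin":0},{"offset":[0.0005,0,-0.046],"spin":0},{"offset":[0.0005,0,-0.049],"spin":0},{"offset":[0.0005,0,-0.049],"spin":0},{"offset":[0.0005,0,-0.049],"spin":0},{"offset":[0.0005,0,-0.049],"spin":0}]'
python3 -m crank '[{"offset":[0,0,0],"spin":0},{"offset":[0,0,0],"spin":0},{"offset":[0,0,0],"spin":0},{"offset":[0,0,0],"spin":0},{"offset":[0,0,0],"spin":0},{"offset":[0,0,0],"spin":0},{"offset":[0,0,0],"spin":0},{"offset":[0,0,0],"spin":0}]' 0.25 15
```

```text
clock: 17.72
eef_pos: [658.3, 181.9, 70.9]
eef_rot: [-3.137, -0.002, 2.168]
wrist_force: [1.5, -0.0, 0.2]
finger_gap: 70.1
clock: 18.38
eef_pos: [658.3, 181.9, 70.9]
eef_rot: [-3.137, -0.002, 2.168]
wrist_force: [0.1, -0.1, 1.2]
finger_gap: 32.1
```

```bash
python3 -m crank '[{"offset":[0,0,0.01],"spin":0},{"offset":[0,0,0.03],"spin":0},{"offset":[0,0,0.055],"spin":5},{"offset":[-0.02,-0.017,0.06],"spin":11},{"offset":[-0.045,-0.038,0.06],"spin":17},{"offset":[-0.07,-0.06,0.06],"spin":23},{"offset":[-0.095,-0.082,0.06],"spin":29},{"offset":[-0.12,-0.1,0.06],"spin":35}]'
python3 -m crank '[{"offset":[-0.02,-0.017,0],"spin":6},{"offset":[-0.04,-0.034,0],"spin":12},{"offset":[-0.055,-0.047,-0.01],"spin":17},{"offset":[-0.0655,-0.0557,-0.025],"spin":18.8},{"offset":[-0.0655,-0.0557,-0.045],"spin":18.8},{"offset":[-0.0655,-0.0557,-0.06],"spin":18.8},{"offset":[-0.0655,-0.0557,-0.07],"spin":18.8},{"offset":[-0.0655,-0.0557,-0.07],"spin":18.8}]'
python3 -m crank '[{"offset":[0,0,0],"spin":0},{"offset":[0,0,0],"spin":0},{"offset":[0,0,0],"spin":0},{"offset":[0,0,0],"spin":0},{"offset":[0,0,0],"spin":0},{"offset":[0,0,0],"spin":0},{"offset":[0,0,0],"spin":0},{"offset":[0,0,0],"spin":0}]'
```

```text
clock: 19.05
eef_pos: [537.0, 80.7, 131.6]
eef_rot: [-3.137, -0.001, 2.783]
wrist_force: [0.0, -0.3, 0.5]
finger_gap: 32.1
clock: 19.72
eef_pos: [470.8, 25.0, 60.5]
eef_rot: [-3.137, -0.004, 3.111]
wrist_force: [-0.6, 0.4, -0.3]
finger_gap: 32.0
clock: 20.38
eef_pos: [470.8, 25.1, 60.6]
eef_rot: [-3.137, -0.004, 3.111]
wrist_force: [-0.7, 0.1, -0.4]
finger_gap: 31.8
```

```bash
python3 -m crank '[{"offset":[0.001,0.001,-0.01],"spin":0},{"offset":[0.002,0.0011,-0.022],"spin":0},{"offset":[0.002,0.0011,-0.033],"spin":0},{"offset":[0.002,0.0011,-0.04],"spin":0},{"offset":[0.002,0.0011,-0.045],"spin":0},{"offset":[0.002,0.0011,-0.048],"spin":0},{"offset":[0.002,0.0011,-0.049],"spin":0},{"offset":[0.002,0.0011,-0.0495],"spin":0}]'
python3 -m crank '[{"offset":[0,0,-0.0003],"spin":0},{"offset":[0,0,-0.0006],"spin":0},{"offset":[0,0,-0.0009],"spin":0},{"offset":[0,0,-0.0012],"spin":0},{"offset":[0,0,-0.0014],"spin":0},{"offset":[0,0,-0.0014],"spin":0},{"offset":[0,0,-0.0014],"spin":0},{"offset":[0,0,-0.0014],"spin":0}]'
```

```text
clock: 21.05
eef_pos: [473.0, 26.1, 11.1]
eef_rot: [-3.137, -0.003, 3.111]
wrist_force: [-0.6, 0.6, -0.9]
finger_gap: 31.7
clock: 21.72
eef_pos: [473.0, 26.1, 9.9]
eef_rot: [-3.137, -0.003, 3.111]
wrist_force: [-0.5, 0.1, 4.2]
finger_gap: 31.5
```

```bash
python3 -m crank '[{"offset":[0,0,0],"spin":0},{"offset":[0,0,0],"spin":0},{"offset":[0,0,0],"spin":0},{"offset":[0,0,0],"spin":0},{"offset":[0,0,0],"spin":0},{"offset":[0,0,0.01],"spin":0},{"offset":[0,0,0.03],"spin":0},{"offset":[0,0,0.06],"spin":0}]' 0.7
python3 -m crank '[{"offset":[0,0,0.03],"spin":0},{"offset":[0.01,0,0.07],"spin":0},{"offset":[0.03,0,0.1],"spin":0},{"offset":[0.045,0,0.13],"spin":0},{"offset":[0.05,0,0.15],"spin":0},{"offset":[0.05,0,0.15],"spin":0},{"offset":[0.05,0,0.15],"spin":0},{"offset":[0.05,0,0.15],"spin":0}]' 1
python3 - <<'E'
from h import *
p=wrist(); p=wrist(); save(p,"w9",(240,50,400,190),4)
print(plane(p,manip.masks_of(p,"oblong_tin")[0]["mask"],29), plane(p,manip.masks_of(p,"oblong_coaster")[0]["mask"],5), manip.read_state()["eef_pos"])
E
```

```text
clock: 22.38
eef_pos: [471.8, 26.2, 69.6]
eef_rot: [-3.137, -0.007, 3.111]
wrist_force: [-0.2, 0.1, -0.0]
finger_gap: 65.9
clock: 23.05
eef_pos: [521.1, 26.2, 218.8]
eef_rot: [-3.137, -0.008, 3.111]
wrist_force: [1.0, -0.4, -1.0]
finger_gap: 94.0
(array([472.1,  26.9]), array([31.9, 54.5]), 88.3) (array([471.9,  25.7]), array([56.8, 93.1]), 87.5) [521.31333558  26.14337263 218.78936309]
```

View pics/w9.png

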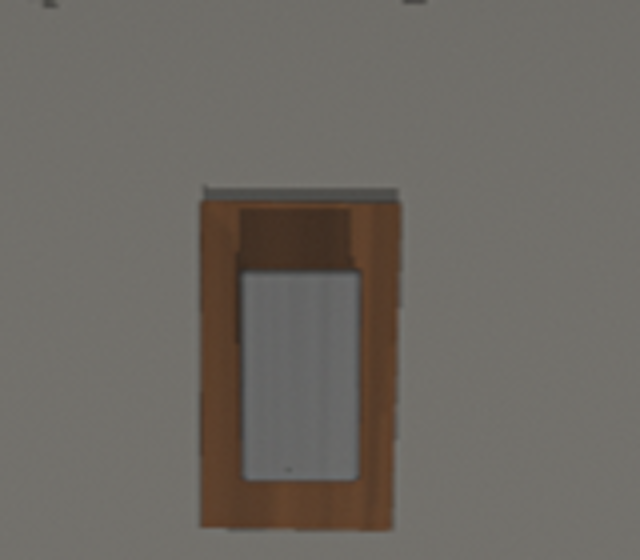

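Tin and coaster agree to about 1 mm and 1°. Now the jar.

```bash
python3 -m crank '[{"offset":[0.02,0.013,0.005],"spin":-6},{"offset":[0.04,0.025,0.01],"spin":-13},{"offset":[0.06,0.038,0.015],"spin":-20},{"offset":[0.08,0.05,0.02],"spin":-27},{"offset":[0.1,0.063,0.025],"spin":-34},{"offset":[0.12,0.075,0.025],"spin":-41},{"offset":[0.13,0.08,0.025],"spin":-48},{"offset":[0.1357,0.0849,0.025],"spin":-54}]' 1
python3 -m crank '[{"offset":[0,0,0],"spin":-7},{"offset":[0,0,0],"spin":-14},{"offset":[0,0,0],"spin":-21},{"offset":[0,0,0],"spin":-28},{"offset":[0,0,0],"spin":-34},{"offset":[0,0,0],"spin":-34},{"offset":[0,0,0],"spin":-34},{"offset":[0,0,0],"spin":-34}]' 1
cat > jar.py <<'E'
from h import *
p=wrist(); p=wrist(); save(p,"w10",(262,66,402,186),5); s=manip.read_state(); print(s["eef_pos"].round(1),s["eef_rot"].round(3))
for o,z in (("cream_jar",66),("square_box",34)):
    for r in manip.masks_of(p,o)[:2]: print(o,round(r["conf"],2),plane(p,r["mask"],z))
E
python3 jar.py
```

```text
clock: 23.92
eef_pos: [657.7, 111.7, 242.4]
eef_rot: [-3.135, -0.009, 2.163]
wrist_force: [-1.2, 0.6, 0.6]
finger_gap: 93.7
clock: 24.58
eef_pos: [657.6, 111.6, 242.1]
eef_rot: [-3.135, -0.009, 1.573]
wrist_force: [0.5, -0.4, -0.8]
finger_gap: 94.4
[657.7 111.7 242.3] [-3.135 -0.009  1.572]
cream_jar 0.87 (array([657. , 182.3]), array([54.3, 53.5]), 26.5)
square_box 0.78 (array([657.8, 179.8]), array([65.5, 64.9]), 37.8)
square_box 0.6 (array([486. ,  40.1]), array([89. , 52.1]), 0.2)
```

View pics/w10.png

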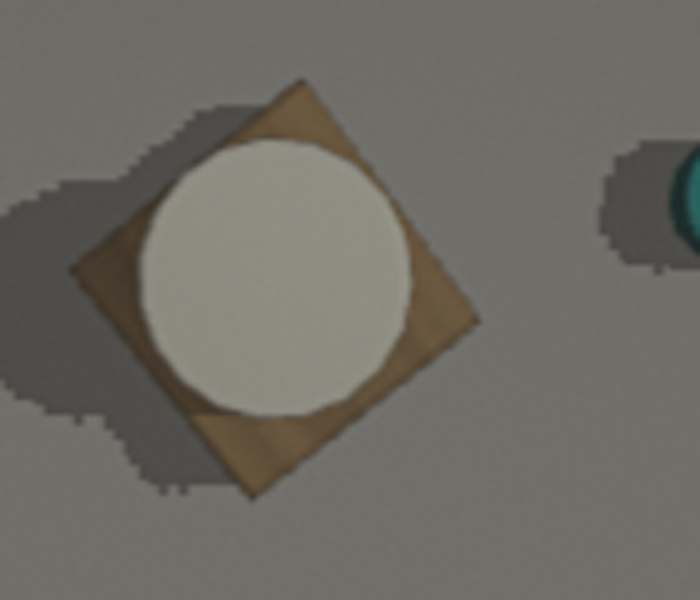

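```bash
python3 -m crank '[{"offset":[0,0.02,-0.01],"spin":0},{"offset":[0,0.045,-0.04],"spin":0},{"offset":[-0.0007,0.06,-0.075],"spin":0},{"offset":[-0.0007,0.0706,-0.11],"spin":0},{"offset":[-0.0007,0.0706,-0.135],"spin":0},{"offset":[-0.0007,0.0706,-0.147],"spin":0},{"offset":[-0.0007,0.0706,-0.147],"spin":0},{"offset":[-0.0007,0.0706,-0.147],"spin":0}]' 1 20
python3 -m crank '[{"offset":[0,0,0],"spin":0},{"offset":[0,0,0],"spin":0},{"offset":[0,0,0],"spin":0},{"offset":[0,0,0],"spin":0},{"offset":[0,0,0],"spin":0},{"offset":[0,0,0],"spin":0},{"offset":[0,0,0],"spin":0},{"offset":[0,0,0],"spin":0}]'
```

```text
clock: 25.45
eef_pos: [657.5, 182.0, 96.4]
eef_rot: [-3.136, -0.009, 1.571]
wrist_force: [-0.1, 0.1, 0.2]
finger_gap: 93.8
clock: 26.12
eef_pos: [657.5, 182.0, 96.4]
eef_rot: [-3.136, -0.009, 1.571]
wrist_force: [0.9, 0.7, 0.7]
finger_gap: 94.1
```

Down to z≈40, then close.

```bash
python3 -m crank '[{"offset":[-0.0005,0,-0.012],"spin":0},{"offset":[-0.0005,0,-0.028],"spin":0},{"offset":[-0.0005,0,-0.042],"spin":0},{"offset":[-0.0005,0,-0.05],"spin":0},{"offset":[-0.0005,0,-0.055],"spin":0},{"offset":[-0.0005,0,-0.0565],"spin":0},{"offset":[-0.0005,0,-0.0565],"spin":0},{"offset":[-0.0005,0,-0.0565],"spin":0}]'
python3 -m crank '[{"offset":[0,0,0],"spin":0},{"offset":[0,0,0],"spin":0},{"offset":[0,0,0],"spin":0},{"offset":[0,0,0],"spin":0},{"offset":[0,0,0],"spin":0},{"offset":[0,0,0],"spin":0},{"offset":[0,0,0],"spin":0},{"offset":[0,0,0],"spin":0}]' 0.5 20
```

```text
clock: 26.78
eef_pos: [657.3, 182.1, 40.5]
eef_rot: [-3.137, -0.01, 1.571]
wrist_force: [-0.1, 0.8, 1.2]
finger_gap: 94.0
clock: 27.45
eef_pos: [657.3, 182.1, 40.6]
eef_rot: [-3.137, -0.01, 1.571]
wrist_force: [0.0, -0.0, 0.4]
finger_gap: 55.3
```

```bash
python3 -m crank '[{"offset":[0,0,0.01],"spin":0},{"offset":[0,0,0.03],"spin":0},{"offset":[0,0,0.055],"spin":0},{"offset":[-0.02,0.012,0.065],"spin":0},{"offset":[-0.045,0.028,0.065],"spin":0},{"offset":[-0.07,0.043,0.065],"spin":0},{"offset":[-0.095,0.058,0.065],"spin":0},{"offset":[-0.12,0.074,0.065],"spin":0}]'
python3 -m crank '[{"offset":[-0.02,0.012,0],"spin":0},{"offset":[-0.035,0.022,0],"spin":0},{"offset":[-0.048,0.03,0],"spin":0},{"offset":[-0.0557,0.0345,-0.01],"spin":0},{"offset":[-0.0557,0.0345,-0.03],"spin":0},{"offset":[-0.0557,0.0345,-0.05],"spin":0},{"offset":[-0.0557,0.0345,-0.06],"spin":0},{"offset":[-0.0557,0.0345,-0.06],"spin":0}]'
python3 -m crank '[{"offset":[0,0,0],"spin":0},{"offset":[0,0,0],"spin":0},{"offset":[0,0,0],"spin":0},{"offset":[0,0,0],"spin":0},{"offset":[0,0,0],"spin":0},{"offset":[0,0,0],"spin":0},{"offset":[0,0,0],"spin":0},{"offset":[0,0,0],"spin":0}]'
```

```text
clock: 28.12
eef_pos: [536.1, 256.5, 106.3]
eef_rot: [-3.137, -0.01, 1.571]
wrist_force: [1.0, 0.7, -0.7]
finger_gap: 55.6
clock: 28.78
eef_pos: [479.5, 290.2, 43.8]
eef_rot: [-3.134, -0.008, 1.57]
wrist_force: [0.1, -1.2, -0.9]
finger_gap: 55.6
clock: 29.45
eef_pos: [479.6, 290.2, 44.0]
eef_rot: [-3.134, -0.008, 1.57]
wrist_force: [-0.6, -0.6, -1.6]
finger_gap: 55.7
```

```bash
python3 -m crank '[{"offset":[0.001,0,-0.008],"spin":0},{"offset":[0.002,0.0004,-0.016],"spin":0},{"offset":[0.002,0.0004,-0.022],"spin":0},{"offset":[0.002,0.0004,-0.026],"spin":0},{"offset":[0.002,0.0004,-0.029],"spin":0},{"offset":[0.002,0.0004,-0.0305],"spin":0},{"offset":[0.002,0.0004,-0.031],"spin":0},{"offset":[0.002,0.0004,-0.031],"spin":0}]'
python3 -m crank '[{"offset":[0,0,-0.0003],"spin":0},{"offset":[0,0,-0.0006],"spin":0},{"offset":[0,0,-0.0009],"spin":0},{"offset":[0,0,-0.0012],"spin":0},{"offset":[0,0,-0.0015],"spin":0},{"offset":[0,0,-0.0017],"spin":0},{"offset":[0,0,-0.0017],"spin":0},{"offset":[0,0,-0.0017],"spin":0}]'
```

```text
clock: 30.12
eef_pos: [481.6, 290.6, 13.0]
eef_rot: [-3.134, -0.008, 1.57]
wrist_force: [-0.7, 0.7, -0.4]
finger_gap: 55.8
clock: 30.78
eef_pos: [481.7, 290.7, 11.6]
eef_rot: [-3.134, -0.008, 1.57]
wrist_force: [-2.0, -1.9, 6.3]
finger_gap: 55.5
```

```bash
python3 -m crank '[{"offset":[0,0,0],"spin":0},{"offset":[0,0,0],"spin":0},{"offset":[0,0,0],"spin":0},{"offset":[0,0,0],"spin":0},{"offset":[0,0,0],"spin":0},{"offset":[0,0,0.01],"spin":0},{"offset":[0,0,0.03],"spin":0},{"offset":[0,0,0.06],"spin":0}]' 1
python3 -m crank '[{"offset":[0,0,0.03],"spin":0},{"offset":[0,-0.01,0.07],"spin":0},{"offset":[0,-0.03,0.1],"spin":0},{"offset":[0,-0.045,0.13],"spin":0},{"offset":[0,-0.06,0.15],"spin":0},{"offset":[0,-0.06,0.15],"spin":0},{"offset":[0,-0.06,0.15],"spin":0},{"offset":[0,-0.06,0.15],"spin":0}]'
python3 - <<'E'
from h import *
p=wrist(); p=wrist(); save(p,"w11",(240,50,400,190),4)
for o,z in (("cream_jar",37),("large_round_coaster",5)):
    for r in manip.masks_of(p,o)[:1]: print(o,plane(p,r["mask"],z))
print(manip.read_state()["eef_pos"])
E
```

```text
clock: 31.45
eef_pos: [480.6, 290.1, 70.9]
eef_rot: [-3.131, -0.006, 1.57]
wrist_force: [0.4, 0.0, -0.1]
finger_gap: 93.9
clock: 32.12
eef_pos: [480.2, 230.3, 220.2]
eef_rot: [-3.13, -0.006, 1.57]
wrist_force: [-0.7, -0.5, -0.3]
finger_gap: 93.8
cream_jar (array([481.2, 291.4]), array([54.1, 53.6]), 0.0)
large_round_coaster (array([481.7, 291.5]), array([80.2, 78.1]), 0.0)
[480.23505617 230.45539184 219.88548754]
```

View pics/w11.png

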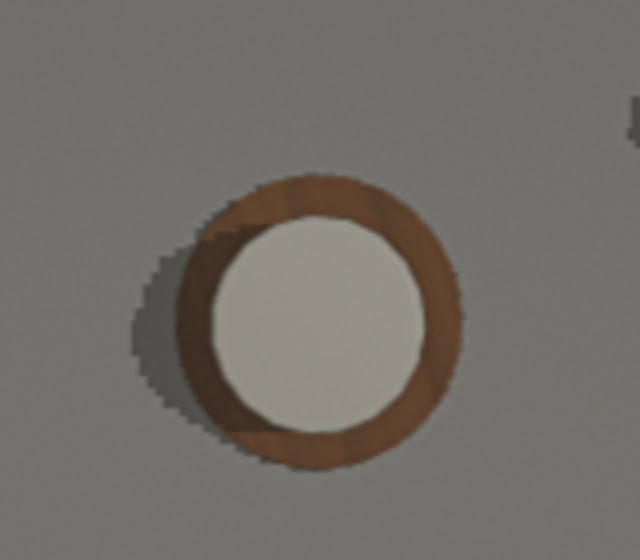

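Jar centred to about 0.5 mm. Now the box.

```bash
python3 -m crank '[{"offset":[0.025,-0.017,0.003],"spin":0},{"offset":[0.055,-0.037,0.006],"spin":0},{"offset":[0.085,-0.057,0.01],"spin":0},{"offset":[0.115,-0.078,0.015],"spin":0},{"offset":[0.14,-0.095,0.018],"spin":0},{"offset":[0.16,-0.108,0.02],"spin":0},{"offset":[0.172,-0.116,0.02],"spin":0},{"offset":[0.1768,-0.1195,0.02],"spin":0}]' 1 25
python3 -m crank '[{"offset":[0,0,0],"spin":0},{"offset":[0,0,0],"spin":0},{"offset":[0,0,0],"spin":0},{"offset":[0,0,0],"spin":0},{"offset":[0,0,0],"spin":0},{"offset":[0,0,0],"spin":0},{"offset":[0,0,0],"spin":0},{"offset":[0,0,0],"spin":0}]'
python3 - <<'E'
from h import *
p=wrist(); p=wrist(); save(p,"w12")
s=manip.read_state(); print(s["eef_pos"].round(1),s["eef_rot"].round(3))
for r in manip.masks_of(p,"square_box")[:2]: print(r["conf"],plane(p,r["mask"],33))
E
```

```text
clock: 32.98
eef_pos: [658.1, 109.8, 238.4]
eef_rot: [-3.127, -0.005, 1.57]
wrist_force: [0.2, 0.3, -0.4]
finger_gap: 94.3
clock: 33.65
eef_pos: [658.0, 110.0, 238.5]
eef_rot: [-3.128, -0.005, 1.57]
wrist_force: [-0.8, -1.2, 0.4]
finger_gap: 94.3
[658.1 109.9 238.4] [-3.127 -0.005  1.57 ]
0.87 (array([657.6, 179.5]), array([65.5, 65.8]), 38.0)
```

```bash
python3 -m crank '[{"offset":[0,0.02,-0.01],"spin":6},{"offset":[0,0.045,-0.04],"spin":12},{"offset":[-0.0004,0.06,-0.075],"spin":18},{"offset":[-0.0004,0.0696,-0.11],"spin":24},{"offset":[-0.0004,0.0696,-0.14],"spin":30},{"offset":[-0.0004,0.0696,-0.16],"spin":36},{"offset":[-0.0004,0.0696,-0.168],"spin":38},{"offset":[-0.0004,0.0696,-0.168],"spin":38}]' 1 25
python3 -m crank '[{"offset":[0,0,0],"spin":0},{"offset":[0,0,0],"spin":0},{"offset":[0,0,0],"spin":0},{"offset":[0,0,0],"spin":0},{"offset":[0,0,0],"spin":0},{"offset":[0,0,0],"spin":0},{"offset":[0,0,0],"spin":0},{"offset":[0,0,0],"spin":0}]'
```

```text
clock: 34.47
eef_pos: [656.5, 179.3, 67.5]
eef_rot: [-3.124, -0.007, 2.235]
wrist_force: [0.0, -0.1, -0.6]
finger_gap: 94.0
clock: 35.13
eef_pos: [656.6, 179.3, 67.7]
eef_rot: [-3.124, -0.007, 2.235]
wrist_force: [0.5, -0.5, 0.7]
finger_gap: 94.1
```

```bash
python3 -m crank '[{"offset":[0.0006,0.0002,-0.012],"spin":0},{"offset":[0.0006,0.0002,-0.028],"spin":0},{"offset":[0.0006,0.0002,-0.042],"spin":0},{"offset":[0.0006,0.0002,-0.052],"spin":0},{"offset":[0.0006,0.0002,-0.058],"spin":0},{"offset":[0.0006,0.0002,-0.061],"spin":0},{"offset":[0.0006,0.0002,-0.061],"spin":0},{"offset":[0.0006,0.0002,-0.061],"spin":0}]'
python3 -m crank '[{"offset":[0,0,0],"spin":0},{"offset":[0,0,0],"spin":0},{"offset":[0,0,0],"spin":0},{"offset":[0,0,0],"spin":0},{"offset":[0,0,0],"spin":0},{"offset":[0,0,0],"spin":0},{"offset":[0,0,0],"spin":0},{"offset":[0,0,0],"spin":0}]' 0.6 25
```

```text
clock: 35.8
eef_pos: [657.4, 179.5, 7.1]
eef_rot: [-3.124, -0.007, 2.235]
wrist_force: [-0.1, -1.1, 0.3]
finger_gap: 94.1
clock: 36.47
eef_pos: [657.6, 179.6, 7.4]
eef_rot: [-3.125, -0.007, 2.235]
wrist_force: [-1.3, 0.1, 2.5]
finger_gap: 66.2
```

```bash
python3 -m crank '[{"offset":[0,0,0.01],"spin":0},{"offset":[0,0,0.03],"spin":0},{"offset":[0,0,0.06],"spin":0},{"offset":[0,0,0.09],"spin":0},{"offset":[-0.01,-0.02,0.115],"spin":0},{"offset":[-0.023,-0.047,0.125],"spin":0},{"offset":[-0.037,-0.077,0.125],"spin":0},{"offset":[-0.052,-0.107,0.125],"spin":0}]'
python3 -m crank '[{"offset":[-0.015,-0.03,0],"spin":0},{"offset":[-0.03,-0.062,0],"spin":0},{"offset":[-0.046,-0.095,0],"spin":0},{"offset":[-0.062,-0.128,0],"spin":0},{"offset":[-0.078,-0.16,0],"spin":0.4},{"offset":[-0.094,-0.193,0],"spin":0.4},{"offset":[-0.11,-0.225,0],"spin":0.4},{"offset":[-0.125,-0.257,0],"spin":0.4}]'
```

```text
clock: 37.13
eef_pos: [605.1, 71.7, 133.8]
eef_rot: [-3.126, -0.006, 2.235]
wrist_force: [1.1, -0.9, -0.6]
finger_gap: 66.0
clock: 37.8
eef_pos: [478.9, -186.7, 134.5]
eef_rot: [-3.126, -0.005, 2.242]
wrist_force: [1.0, -0.9, -0.4]
finger_gap: 65.6
```

Remaining: (-43.4, -90.8), then down to about z 40.

```bash
python3 -m crank '[{"offset":[-0.014,-0.03,0],"spin":0},{"offset":[-0.027,-0.057,0],"spin":0},{"offset":[-0.037,-0.077,-0.01],"spin":0},{"offset":[-0.0434,-0.0908,-0.03],"spin":0},{"offset":[-0.0434,-0.0908,-0.055],"spin":0},{"offset":[-0.0434,-0.0908,-0.077],"spin":0},{"offset":[-0.0434,-0.0908,-0.09],"spin":0},{"offset":[-0.0434,-0.0908,-0.095],"spin":0}]'
python3 -m crank '[{"offset":[0,0,0],"spin":0},{"offset":[0,0,0],"spin":0},{"offset":[0,0,0],"spin":0},{"offset":[0,0,0],"spin":0},{"offset":[0,0,0],"spin":0},{"offset":[0,0,0],"spin":0},{"offset":[0,0,0],"spin":0},{"offset":[0,0,0],"spin":0}]'
```

```text
clock: 38.47
eef_pos: [434.7, -277.1, 38.0]
eef_rot: [-3.126, -0.008, 2.242]
wrist_force: [0.3, 0.5, -0.6]
finger_gap: 66.3
clock: 39.13
eef_pos: [434.7, -277.1, 38.1]
eef_rot: [-3.126, -0.008, 2.242]
wrist_force: [-0.5, -0.0, -1.5]
finger_gap: 65.8
```

```bash
python3 -m crank '[{"offset":[0.0008,-0.0004,-0.006],"spin":0},{"offset":[0.0008,-0.0004,-0.012],"spin":0},{"offset":[0.0008,-0.0004,-0.017],"spin":0},{"offset":[0.0008,-0.0004,-0.02],"spin":0},{"offset":[0.0008,-0.0004,-0.022],"spin":0},{"offset":[0.0008,-0.0004,-0.0235],"spin":0},{"offset":[0.0008,-0.0004,-0.024],"spin":0},{"offset":[0.0008,-0.0004,-0.024],"spin":0}]'
python3 -m crank '[{"offset":[0,0,-0.0003],"spin":0},{"offset":[0,0,-0.0006],"spin":0},{"offset":[0,0,-0.0009],"spin":0},{"offset":[0,0,-0.0012],"spin":0},{"offset":[0,0,-0.0015],"spin":0},{"offset":[0,0,-0.0018],"spin":0},{"offset":[0,0,-0.002],"spin":0},{"offset":[0,0,-0.002],"spin":0}]'
```

```text
clock: 39.8
eef_pos: [435.5, -277.5, 14.1]
eef_rot: [-3.126, -0.007, 2.242]
wrist_force: [-0.0, -0.3, -0.7]
finger_gap: 65.9
clock: 40.47
eef_pos: [435.5, -277.5, 12.3]
eef_rot: [-3.126, -0.007, 2.242]
wrist_force: [-2.3, 1.7, 4.6]
finger_gap: 66.0
```

```bash
python3 -m crank '[{"offset":[0,0,0],"spin":0},{"offset":[0,0,0],"spin":0},{"offset":[0,0,0],"spin":0},{"offset":[0,0,0],"spin":0},{"offset":[0,0,0],"spin":0},{"offset":[0,0,0.01],"spin":0},{"offset":[0,0,0.03],"spin":0},{"offset":[0,0,0.06],"spin":0}]' 1
python3 -m crank '[{"offset":[0,0,0.03],"spin":0},{"offset":[0.008,-0.01,0.07],"spin":0},{"offset":[0.02,-0.025,0.1],"spin":0},{"offset":[0.03,-0.038,0.13],"spin":0},{"offset":[0.037,-0.047,0.15],"spin":0},{"offset":[0.037,-0.047,0.15],"spin":0},{"offset":[0.037,-0.047,0.15],"spin":0},{"offset":[0.037,-0.047,0.15],"spin":0}]'
python3 - <<'E'
from h import *
p=wrist(); p=wrist(); save(p,"w13",(240,50,400,190),4)
for o,z in (("square_box",39),("square_coaster",5)):
    for r in manip.masks_of(p,o)[:1]: print(o,plane(p,r["mask"],z))
print(manip.read_state()["eef_pos"])
p=manip.camera("scene"); save(p,"scene1",(130,120,530,300),2)
for o in ("perfume_bottle","lipstick"): print(o,[np.round(r["location"]) for r in manip.search_frame(p,o)[:1]])
E
```

```text
clock: 41.13
eef_pos: [434.5, -276.8, 71.8]
eef_rot: [-3.125, -0.011, 2.242]
wrist_force: [-0.5, 0.2, 0.6]
finger_gap: 94.1
clock: 41.8
eef_pos: [471.0, -323.2, 221.0]
eef_rot: [-3.124, -0.013, 2.242]
wrist_force: [-0.4, 0.3, -0.5]
finger_gap: 93.6
square_box (array([ 436. , -276.8]), array([67.9, 65. ]), 38.4)
[ 471.19937943 -323.31560934  221.08817027]
perfume_bottle [array([691.,   2.,  54.])]
lipstick [array([635., 350.,  42.])]
```

View pics/w13.png

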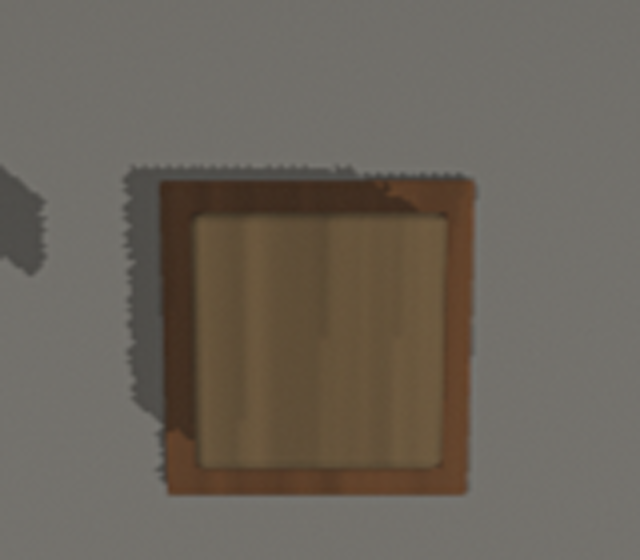

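View pics/scene1.png

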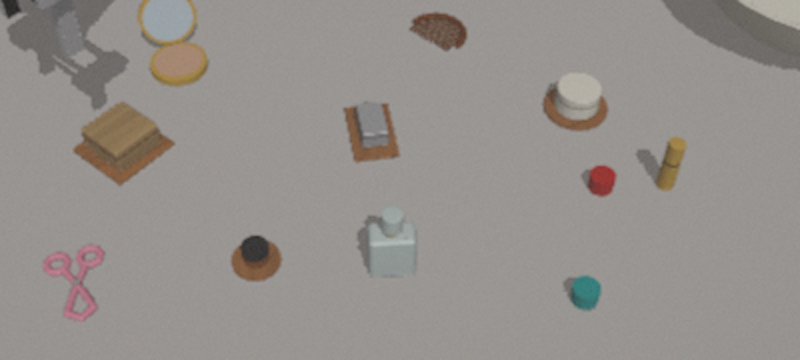

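The box sits centred and square on its coaster. The overview shows all four placed, and the bottle and lipstick unmoved.

```bash
python3 -c "
from cell import manip
print(manip.read_state()['clock'],manip.sign_off())"
```

```text
the job is handed in; nothing more can be done
42.15 None
```

I took the stack apart from the top and set all four containers upright on their matching coasters. I handed the job in at 42 s of the 128 s allowed. Each one was lowered until it touched (4–6 N at the wrist) before I let go, and nothing was dropped or toppled.

| Container | How far off centre | Lined up with coaster |
|---|---|---|
| Balm pot | about 0.5 mm | – |
| Oblong tin | about 1.2 mm | about 1° |
| Cream jar | about 0.5 mm | – |
| Square box | about 1 mm | about 0.1° |

- **Box check:** the network did not find the square coaster under the box in the last wrist picture. I compared the box with the coaster's earlier measurement, and the picture itself shows it centred and square.
- **Bottle and lipstick:** both are still standing and within 2 mm of where they were first seen, which is within the detector's error.
- **Disagreements:** the scene and top cameras put the coasters up to 10 mm apart from each other. I used the wrist camera, which came within 3 mm of the top camera. The tool had drifted up to about 1° off vertical by the end, with no visible effect on the placing.

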